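Pin the sample stand and hold the plunger gauge on the ringed spot

ROBOT

A 6-joint arm with a two-finger parallel gripper is mounted at the origin on a cart in front of the work surface, level with it; the furniture and walls round the work are solid. World frame = base frame: x ahead of the robot, y to its left, z up, the work surface at z = 0. Lengths are in m, angles in rad, forces in N, time in s.
With the tool pointing down it reaches from about 0.35 to 0.725 m from the base axis. Payload 4.3 kg.
Tool frame: the origin (TCP) lies at the very end of the fingers, on their centre line; the grasp point (between the pads) lies 19 mm behind it; z points along the fingers, y is the line along which they close (so a half turn about z gives the same grasp; the last joint's range is limited). The gripper opens to 85 mm and grips with 20 to 120 N. Pads are 22 mm wide; open, the fingers measure 114 mm over their backs; the gripper's body (76 mm by 85 mm) begins 54 mm behind the grasp point. The pads swing forward as they close: fully open they stand 13 mm farther back than shut.
Start: joints at [-1.375, 0.377, 0.081, 1.274, 0, 1.46], TCP at [0.173, -0.548, 0.231] pointing down, gripper open.
Joint ranges: [-2.72, 2.72], [-0.84, 1.66], [-1.02, 1.22], [-1.77, 2.12], [-1.37, 1.28], [-3.14, 3.14]. Speed limits (rad/s): [2.57, 2.57, 3.14, 3.14, 3.14, 3.14].

INTERFACE

Orientations are given as a unit quaternion [x, y, z, w].
In Python, from rig import get_state, camera, camera_params, sign_off gives the robot as it stands.
- The arm moves only by the tool play_rows, never from a script. Its argument "deltas" is a list that holds one entry, the list of rows, each a list of 7 numbers: the shift along the tool's x, y, z in m, then the turn, a rotation vector about the tool's x, y, z in degrees, then the closure, from -1 (fully open) to 1 (shut). In form: [[[dx, dy, dz, ax, ay, az, grip], ...]]. A call has 1 to 8 rows; each row is the pose to reach, as a shift and turn from the pose commanded when the call began, along the tool's axes at that moment; what a row does not reach only later rows make up. A row lasts 1/10 s, in which the tool goes at most 50 mm and 8.59 degrees, less where a joint would pass 70% of its speed; a pose out of reach is approached as far as the arm can. A call with a gripper value outside its range is refused whole. The fingers move at their own pace and stop on an object; the grip force is fixed at half the most. Time passes only in rows, so rows that repeat a pose let the fingers close. It gives the time, the measured TCP pose, the force, the opening and the grip force at its end, in the units of the state.
- get_state(): the state, without advancing time (a new reading comes with each control period).
- camera(name): name is "scene" or "top"; returns the picture (420x560x3 uint8, red, green, blue); there is no depth.
- camera_params(name): a dict with "fx", "fy", "cx", "cy" (pixels), "k1" (the pictures are not rectified: a ray, as slopes to the right and down, at radius r is drawn at 1 + k1 r^2 times it, then the intrinsics apply), "R" (3x3) and "t" (3): a world point X has camera coordinates R X + t. Camera axes: x right, y down, z forward; pixel columns grow to the right and rows downward; lengths in m; the calibration is good to about 2 mm. A picture is of the moment at which its call begins. camera_params takes no time and is no camera call.
- sign_off(): hands the job in; it is judged then, once.
The state is a dict: "clock": time; "joints": joint angles; "dq": joint speeds; "joint_efforts": joint torques, N m; "tcp_pos": TCP position; "tool_rot": TCP orientation; "force": force on the tool from outside, world axes, zero at the start; "torque": the same for the moment, N m; "finger_gap": opening from 0.0 (shut) to 1.0 (fully open); "gripper_force": force on a finger pad.
Only numpy, scipy, OpenCV 4.12 (cv2) and the standard library are available. Lean on these libraries where they do the work, as an engineer would, in place of code of your own. Each camera call takes 0.05 s, during which the arm holds its last target. There are 200 camera calls.

TASK

The swivel arm of the sample stand must not turn while its test panel is checked: take the loose lock pin from the wooden rack, push it fully home through the hole in the arm and the hole in the base under it, and let it go. Then take the plunger gauge from the rack and hold it square to the sloping panel with its tip inside the ring mark, pressing lightly so that the spring plunger is about half way in. Finish while holding it there (do not put it down or let go), and leave the dropper bottle, the pigment jar and the eraser where they are.

Things in the scene. Friction and masses are not known exactly. Their poses are not given: they have to be found in the camera images.
- stand: the fixed sample stand, origin on the table under its middle; z up, x along the stand from the lock hole to the test panel. A grey base plate 164 x 68 mm on rubber feet (plate 14 to 28 mm above the table) carries an aluminium swivel arm, a plate 160 x 50 mm, 30 to 40 mm above the table, on a vertical pivot at x = -22 mm
- lock_hole (a point): point on the axis of the lock hole, level with the arm's upper face (40 mm above the table), at x = -66 mm of the stand, at the arm's end away from the panel; axes as the stand's. Arm and base each have a vertical through hole of 12.5 mm with a small chamfer, in line with one another as found
- swing_arm (a joint): angle of the swivel arm about its vertical pivot (rad), 0 as found with its hole over that of the base; it turns up to 0.7 either way with slight friction until it is pinned (with the pin in, up to 0.06 of play)
- spot (a point): centre of the ring mark (24 mm across, black line, between a square mark and a cross mark) on the upper face of the white test panel fixed on the arm, at x = +42 mm of the stand, 60 mm above the table. Panel 80 x 58 x 8 mm, sloping by 20 degrees: z points straight out of its face (up and to the stand's +y side), x along the arm
- rack: the fixed rack, a wooden bridge 124 x 48 mm, top 56 mm above the table, top plate 12 mm thick; origin on the table under its middle, x along its length. The pin stands in a 13 mm hole at x = -41 mm, the gauge in a 19 mm hole at x = +38 mm, both on its centre line
- pin_center (a point): middle of the pin (22 mm above the underside of its collar, 78 mm above the table as found), z up along it. Lock pin: black round grip 16 mm across, 36 mm long, on a steel collar 22 mm across, 4 mm thick; under it a shank 10 mm across, 30 mm long, with a tapered foot. It stands loosely upright in the rack, collar on the rack's top
- pin_collar (a point): centre of the underside of the pin's collar, z up along the pin; it is level with the lock_hole point when the pin is fully home
- gauge_center (a point): middle of the gauge's barrel (87 mm above the table as found), z along the gauge away from its tip. Gauge: grey round barrel 30 mm across, 62 mm long (31 mm either way from here), a steel nose 16 mm across, 28 mm long under it, then a thin spring plunger. It stands loosely upright in the rack, barrel on the rack's top. 0.11 to 0.19 kg
- gauge_tip (a point): rounded tip of the gauge's plunger (6 mm across), on the gauge's axis 71 mm from gauge_center when the plunger is fully out; z along the gauge away from the tip
- plunger (a joint): how far the plunger is pressed in (m): 0 out, 0.010 fully in; the spring gives 0.7 N per mm, so half way is 3.5 N
- dropper: bystander: small dropper bottle, 34 mm across and 102 mm tall, origin at the centre of its underside
- pigment_jar: bystander: black pigment jar with grey lid, 44 mm across and 68 mm tall, origin at the centre of its underside
- eraser: bystander: pale eraser, 22 x 50 x 13 mm, origin at the centre of its underside
Mind the look-alikes: they are no part of the job. Leave any red look-alike of the part that bears pin_center alone.

How it is judged:
On the way, in this order (a step that is already met when the one before it is completed fails the run):
1. the lock pin is fully home through arm and base, and let go (horizontal distance between pin_collar and lock_hole below 0.004 m and z of pin_collar in the frame of lock_hole between -0.004 and 0.003 m and angle between pin_collar's own z axis and vertical below 0.12 rad and contact force between the fingers and pin below 0.1 N), for 0.2 s.
2. the gauge is lifted clear of the rack (height (world z) of gauge_tip above 0.062 m and contact force between gauge and rack below 0.05 N and contact force between gauge and the fingers above 1 N), for 0.1 s.
At the end, for the whole second after the job is handed in: Pin home (collar within 3 mm of the arm, 4 mm of the axis, upright to 0.12 rad) and untouched; arm within 0.08 rad of its place; gauge held still in the fingers, tip within 9 mm of the ring's centre, square to the panel within 0.15 rad, plunger 2 to 8 mm in, pressing 0.8 to 9 N (all of step 1 and value of joint swing_arm between -0.08 and 0.08 rad and distance between gauge_tip and spot below 0.009 m and angle between the z axis of gauge_tip and the z axis of spot, either way round below 0.15 rad and value of joint plunger between 0.002 and 0.008 m and contact force between plunger and swing_arm above 0.8 N and contact force between gauge and swing_arm below 9 N and contact force between gauge and the fingers above 1 N and linear speed of gauge below 0.02 m/s); the arm keeps its last pose, push and grip.
It fails at once if the gauge is pressed hard on the stand (over 20 N) (contact force between gauge and swing_arm above 20 N).
It fails at once if a bystander is moved (distance of any of dropper, pigment_jar, eraser from where it was at the start of the episode above 0.03 m).
It also fails if it takes over 48 s, if anything falls off the work surface, if the arm or the gripper's body presses on something with over 40 N, if the wrist force passes 120 N, or if a joint passes its speed limit or range.

## Working session

There is one attempt and no reset: what is moved stays moved. The work goes in short steps, Python scripts to look and compute and a tool call to move; the robot and the scene stay as the last step left them, time stands still between calls to the robot, and variables do not carry over. Pictures are saved under pics/ and viewed, at most 10 in all, crops included, and the job is handed in when it is done.

Besides the shell and the picture viewer there is one more tool, called after "Call:" by a JSON object that holds its "name" and its "arguments", one argument or row to a line. play_rows: Moves the arm, as the interface text tells. Its arguments: {"type":"object","properties":{"deltas":{"type":"array"}},"required":["deltas"]}

```bash
ls; mkdir -p pics; python3 - <<'E'
from rig import *
import cv2
for n in("scene","top"):
    cv2.imwrite(f"pics/{n}0.png",camera(n)[:,:,::-1]); p=camera_params(n); print(n,p)
print(get_state())
E
```

```text
pics
scene {'fx': 483.4157759091249, 'fy': 483.4157759091249, 'cx': 284.5843137555572, 'cy': 203.7365657234602, 'k1': -0.09351499129943303, 'R': array([[-0.55678063, -0.83039666, -0.02089752],
       [-0.57150025,  0.40120522, -0.71583646],
       [ 0.6028124 , -0.38662094, -0.6979552 ]]), 't': array([0.56419396, 0.21700713, 0.73789774])}
top {'fx': 463.3889962890347, 'fy': 463.3889962890347, 'cx': 271.88106569083686, 'cy': 204.99969012021631, 'k1': -0.045919389849503875, 'R': array([[-0.02579116, -0.99923366, -0.02944315],
       [-0.99024559,  0.02957119, -0.13615882],
       [ 0.13692514,  0.02564425, -0.9902494 ]]), 't': array([0.36918014, 0.51255825, 1.04071026])}
{'clock': 0.1, 'joints': array([-1.37533811e+00,  3.78015932e-01,  7.97742932e-02,  1.27445469e+00,
       -3.81725353e-05,  1.46047855e+00]), 'dq': array([ 0.00020619, -0.00033432,  0.00268563, -0.00126035, -0.00013338,
        0.00181559]), 'joint_efforts': array([ 1.52430653e-04, -4.64693928e+01,  2.70582068e+01,  1.20798356e-02,
       -4.69557108e-05, -9.22661116e-06]), 'tcp_pos': array([ 0.17295989, -0.5477322 ,  0.23044528]), 'tool_rot': array([ 9.88334930e-01,  1.52293021e-01, -5.94985159e-05, -9.48328283e-04]), 'force': array([-0.80538155, -0.46851828,  0.59256422]), 'torque': array([-0.04523977, -0.05277841, -0.03637344]), 'gripper_force': 0.0, 'finger_gap': 0.9973657678408946}
```

View pics/scene0.png

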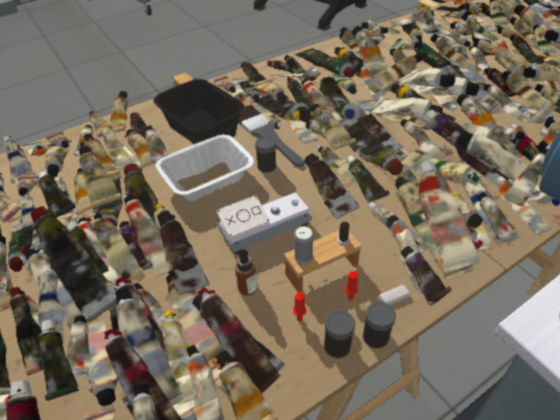

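View pics/top0.png

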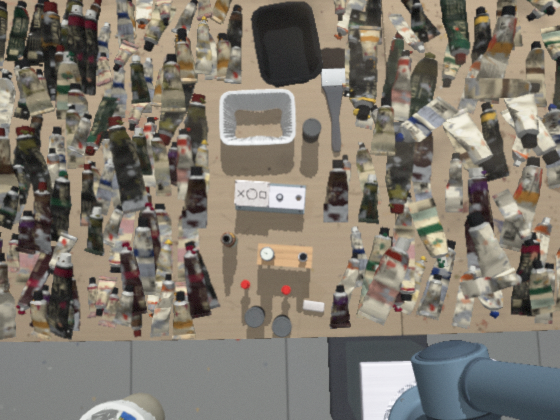

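The pictures show the stand at top (270,196) and scene (263,218), and the rack at top (286,256). Pin candidates in the scene picture are the black grip at (344,232) on the rack, and red ones at (300,305) and (352,285). The black one, in the rack, fits the description. I'll confirm it and measure in crops.

```bash
python3 - <<'E'
import cv2
for n,(x0,y0,x1,y1),s in(("top",(215,170,325,252+23),5),("scene",(210,185,370,300),5)):
    im=cv2.imread(f"pics/{n}0.png")[y0:y1,x0:x1]
    im=cv2.resize(im,None,fx=s,fy=s,interpolation=cv2.INTER_CUBIC)
    for u in range(x0,x1,10): cv2.putText(im,str(u),((u-x0)*s,8),0,.3,(0,0,255)); cv2.line(im,((u-x0)*s,0),((u-x0)*s,4),(0,0,255))
    for v in range(y0,y1,10): cv2.putText(im,str(v),(6,(v-y0)*s+3),0,.3,(0,0,255)); cv2.line(im,(0,(v-y0)*s),(4,(v-y0)*s),(0,0,255))
    cv2.imwrite(f"pics/{n}_c.png",im)
E
```

```text
(no output)
```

View pics/top_c.png

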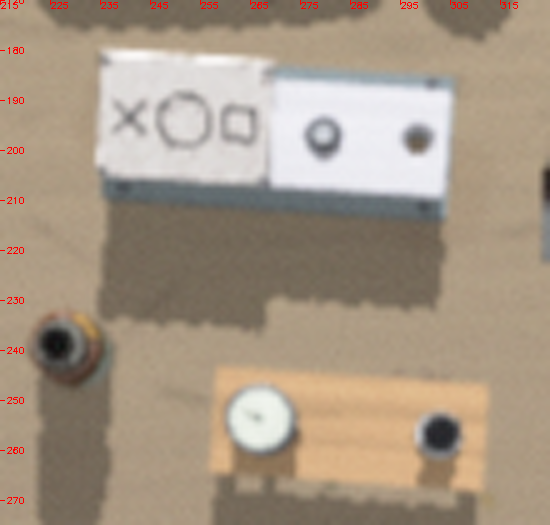

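View pics/scene_c.png

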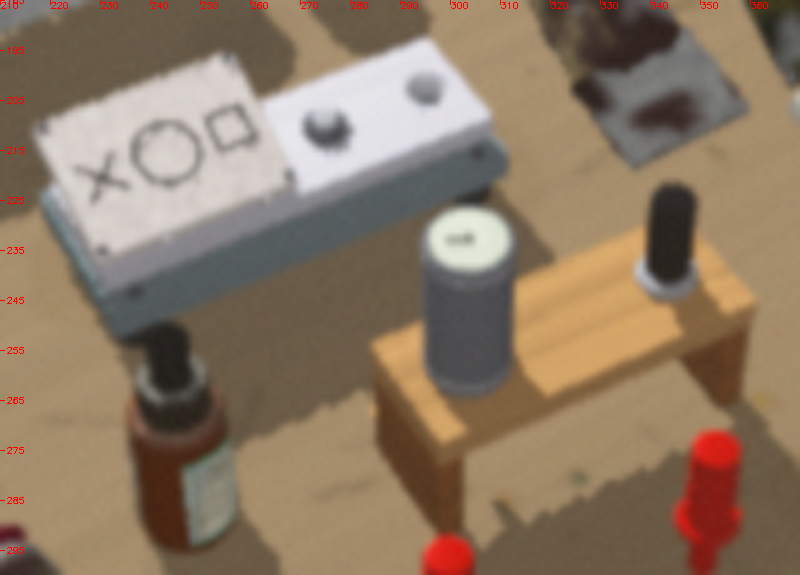

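The crops show the black pin in the rack with its top at scene (344.2,223.2) and top (302.6,256.4). The gauge top is at scene (303.6,232.2) and top (266.8,253.6). The lock hole is at scene (294.8,202.2) and top (298.0,197.2), and the ring is at scene (243,215.2) and top (251.4,193.8).

```bash
cat > h.py <<'E'
import numpy as np, cv2
from rig import *
from scipy.spatial.transform import Rotation as Rn
def ray(n,uv):
    p=camera_params(n); d=np.array([(uv[0]-p['cx'])/p['fx'],(uv[1]-p['cy'])/p['fy']]); s=d.copy()
    for _ in range(20): s=d/(1+p['k1']*(s@s))
    return -p['R'].T@p['t'], p['R'].T@np.r_[s,1]
def atz(n,uv,z):
    c,d=ray(n,uv); return c+d*(z-c[2])/d[2]
def tri(a,b):
    A=np.zeros((3,3));y=np.zeros(3)
    for n,uv in(("scene",a),("top",b)):
        c,d=ray(n,uv); d=d/np.linalg.norm(d); P=np.eye(3)-np.outer(d,d); A+=P; y+=P@c
    return np.linalg.solve(A,y)
def proj(n,X):
    p=camera_params(n); c=p['R']@X+p['t']; s=c[:2]/c[2]; s=s*(1+p['k1']*(s@s))
    return np.array([p['cx']+p['fx']*s[0],p['cy']+p['fy']*s[1]])
E
python3 - <<'E'
from h import *
np.set_printoptions(precision=4,suppress=True)
D={'hole':((294.8,202.2),(298,197.2),.04),'ring':((243,215.2),(251.4,193.8),.06),'gauge':((303.6,232.2),(266.8,253.6),.118),'pin':((344.2,223.2),(302.6,256.4),.096),'dropper':((243.4,251.5),(226,238.2),.102)}
R={}
for k,(a,b,z) in D.items():
    R[k]=(atz("scene",a,z)+atz("top",b,z))/2; print(k,atz("scene",a,z),atz("top",b,z),tri(a,b))
for a,b,L in(('hole','ring',.108),('pin','gauge',.079)):
    d=R[b]-R[a]; print(a,b,np.hypot(*d[:2]),L,np.degrees(np.arctan2(d[1],d[0])))
E
```

```text
hole [0.5402 0.2927 0.04  ] [0.5393 0.2933 0.04  ] [0.5391 0.2934 0.0413]
ring [0.5492 0.4001 0.06  ] [0.5474 0.4007 0.06  ] [0.5472 0.4008 0.0621]
gauge [0.41   0.3655 0.118 ] [0.4075 0.3663 0.118 ] [0.4077 0.3666 0.1207]
pin [0.404  0.2866 0.096 ] [0.4001 0.2894 0.096 ] [0.4001 0.2898 0.1012]
dropper [0.4424 0.4579 0.102 ] [0.4439 0.4554 0.102 ] [0.4445 0.4563 0.0988]
hole ring 0.10775998642214982 0.108 85.45633059978985
pin gauge 0.0781844048251102 0.079 85.0582979560931
```

```bash
cat >> h.py <<'E'
np.set_printoptions(precision=4,suppress=True)
YAW=np.radians(85.3)
SX=np.array([np.cos(YAW),np.sin(YAW),0]); SY=np.array([-SX[1],SX[0],0]); SZ=np.array([0,0,1.])
HOLE=np.array([.5397,.293,.04]); RING=np.array([.5483,.4004,.06]); GAUGE=np.array([.4088,.3659,.087]); PIN=np.array([.402,.2875,.078])
DOWN=np.c_[SX,-SY,-SZ]
def delta(pos,R=DOWN):
    s=get_state(); T=Rn.from_quat(s['tool_rot']).as_matrix()
    print("t",round(s['clock'],2),"tcp",s['tcp_pos'],"F",s['force'],"gap",round(s['finger_gap'],3),"gf",round(s['gripper_force'],1),"j",s['joints'])
    print("d",T.T@(np.array(pos)-s['tcp_pos']),"deg",Rn.from_matrix(T.T@R).as_rotvec(degrees=True))
E
python3 -c "
from h import *
delta([.45,-.1,.25]); delta([PIN[0],PIN[1],.18])"
```

```text
t 0.1 tcp [ 0.173  -0.5477  0.2304] F [-0.8054 -0.4685  0.5926] gap 0.997 gf 0.0 j [-1.3753  0.378   0.0798  1.2745 -0.      1.4605]
d [ 0.399  -0.3436 -0.0188] deg [ -0.0897  -0.0728 -67.7803]
t 0.1 tcp [ 0.173  -0.5477  0.2304] F [-0.8054 -0.4685  0.5926] gap 0.997 gf 0.0 j [-1.3753  0.378   0.0798  1.2745 -0.      1.4605]
d [ 0.4698 -0.7274  0.0519] deg [ -0.0897  -0.0728 -67.7803]
```

Call:
{"name": "play_rows", "arguments": {
  "deltas": [
    [[0.4,-0.344,-0.02,-0.1,-0.1,-67.8,0.2],[0.4,-0.344,-0.02,-0.1,-0.1,-67.8,0.2],[0.4,-0.344,-0.02,-0.1,-0.1,-67.8,0.2],[0.4,-0.344,-0.02,-0.1,-0.1,-67.8,0.2],[0.4,-0.344,-0.02,-0.1,-0.1,-67.8,0.2],[0.4,-0.344,-0.02,-0.1,-0.1,-67.8,0.2],[0.4,-0.344,-0.02,-0.1,-0.1,-67.8,0.2],[0.4,-0.344,-0.02,-0.1,-0.1,-67.8,0.2]]
  ]
}}

```text
clock: 0.9
tcp_pos: [0.3841, -0.2066, 0.2463]
tool_rot: [0.734, 0.68, -0.001, 0.001]
force: [0.7, -0.4, 0.3]
finger_gap: 0.403
gripper_force: 0.0
```

```bash
python3 -c "
from h import *
delta([PIN[0],PIN[1],.18])"
```

```text
t 0.9 tcp [ 0.3841 -0.2066  0.2463] F [ 0.7446 -0.3925  0.2615] gap 0.403 gf 0.0 j [-0.6379  0.0909 -0.2518  1.2266 -0.0017  1.0092]
d [ 0.4942 -0.0198  0.0652] deg [0.0215 0.127  0.3276]
```

Call:
{"name": "play_rows", "arguments": {
  "deltas": [
    [[0.494,-0.02,0.065,0,0,0.3,0.2],[0.494,-0.02,0.065,0,0,0.3,0.2],[0.494,-0.02,0.065,0,0,0.3,0.2],[0.494,-0.02,0.065,0,0,0.3,0.2],[0.494,-0.02,0.065,0,0,0.3,0.2],[0.494,-0.02,0.065,0,0,0.3,0.2],[0.494,-0.02,0.065,0,0,0.3,0.2],[0.494,-0.02,0.065,0,0,0.3,0.2]]
  ]
}}

```text
clock: 1.7
tcp_pos: [0.3994, 0.1896, 0.1929]
tool_rot: [0.737, 0.676, -0.001, 0.001]
force: [0.7, -0.9, 0.4]
finger_gap: 0.403
gripper_force: 0.0
```

```bash
python3 -c "
from h import *
delta([PIN[0],PIN[1],.15])"
```

```text
t 1.7 tcp [0.3994 0.1896 0.1929] F [ 0.6971 -0.9304  0.3589] gap 0.403 gf 0.0 j [ 0.3014  0.1284 -0.3493  1.0937 -0.0026  1.9588]
d [ 0.0979 -0.0059  0.0427] deg [ 0.0278  0.1521 -0.263 ]
```

Call:
{"name": "play_rows", "arguments": {
  "deltas": [
    [[0.05,-0.003,0.02,0,0,-0.2,0.2],[0.098,-0.006,0.043,0,0.1,-0.2,0.2],[0.098,-0.006,0.043,0,0.1,-0.2,0.2],[0.098,-0.006,0.043,0,0.1,-0.2,0.2],[0.098,-0.006,0.043,0,0.1,-0.2,0.2],[0.098,-0.006,0.043,0,0.1,-0.2,0.2]]
  ]
}}

```text
clock: 2.3
tcp_pos: [0.403, 0.2845, 0.1508]
tool_rot: [0.737, 0.676, 0.0, 0.001]
force: [0.8, -0.3, 0.9]
finger_gap: 0.398
gripper_force: 0.0
```

```bash
python3 -c "
from h import *
delta([PIN[0],PIN[1],.067])"
```

```text
t 2.3 tcp [0.403  0.2845 0.1508] F [ 0.8169 -0.3199  0.8696] gap 0.398 gf 0.0 j [ 0.4867  0.2541 -0.3054  1.0105 -0.0012  2.1428]
d [ 0.003  -0.0014  0.0838] deg [ 0.0757  0.0305 -0.1902]
```

Call:
{"name": "play_rows", "arguments": {
  "deltas": [
    [[0.003,-0.001,0.04,0,0,0,0.2],[0.003,-0.001,0.07,0,0,0,0.2],[0.003,-0.001,0.083,0,0,0,0.2],[0.003,-0.001,0.083,0,0,0,0.2],[0.003,-0.001,0.083,0,0,0,1],[0.003,-0.001,0.083,0,0,0,1],[0.003,-0.001,0.083,0,0,0,1],[0.003,-0.001,0.083,0,0,0,1]]
  ]
}}

```text
clock: 3.1
tcp_pos: [0.4027, 0.2886, 0.0684]
tool_rot: [0.736, 0.677, 0.001, 0.001]
force: [-1.2, -2.5, 5.9]
finger_gap: 0.163
gripper_force: 59.0
```

```bash
python3 -c "
from h import *
delta([PIN[0],PIN[1],.067]);delta([HOLE[0],HOLE[1],.130])"
```

```text
t 3.1 tcp [0.4027 0.2886 0.0684] F [-1.2075 -2.5497  5.8532] gap 0.163 gf 59.0 j [ 0.4947  0.3338 -0.4301  0.805  -0.0017  2.1493]
d [-0.0011 -0.0006  0.0014] deg [ 0.1456  0.0238 -0.0972]
t 3.1 tcp [0.4027 0.2886 0.0684] F [-1.2075 -2.5497  5.8532] gap 0.163 gf 59.0 j [ 0.4947  0.3338 -0.4301  0.805  -0.0017  2.1493]
d [ 0.0159  0.1363 -0.0612] deg [ 0.1456  0.0238 -0.0972]
```

Call:
{"name": "play_rows", "arguments": {
  "deltas": [
    [[0,0,-0.03,0,0,0,1],[0,0,-0.06,0,0,0,1],[0.005,0.045,-0.06,0,0,0,1],[0.01,0.09,-0.06,0,0,0,1],[0.016,0.136,-0.06,0,0,0,1],[0.016,0.136,-0.06,0,0,0,1],[0.016,0.136,-0.04,0,0,0,1],[0.016,0.136,-0.04,0,0,0,1]]
  ]
}}

```text
clock: 3.9
tcp_pos: [0.5371, 0.2926, 0.1049]
tool_rot: [0.736, 0.677, -0.002, -0.0]
force: [-1.0, -0.7, -0.6]
finger_gap: 0.163
gripper_force: 59.1
```

Call:
{"name": "play_rows", "arguments": {
  "deltas": [
    [[0,0,0,0,0,0,1],[0,0,0,0,0,0,1]]
  ]
}}

```text
clock: 4.1
tcp_pos: [0.5385, 0.2935, 0.1082]
tool_rot: [0.736, 0.677, 0.0, 0.001]
force: [0.4, 0.5, -0.6]
finger_gap: 0.162
gripper_force: 59.1
```

```bash
python3 - <<'E'
from h import *
delta([HOLE[0],HOLE[1],.1])
ims=[]
for n in("scene","top"):
    im=camera(n)[:,:,::-1]; u,v=proj(n,HOLE+[0,0,.02]).astype(int); x0,y0=u-32,v-40; print(n,x0,y0)
    im=cv2.resize(im[y0:y0+75,x0:x0+64],None,fx=6,fy=6,interpolation=cv2.INTER_CUBIC); ims.append(im)
cv2.imwrite("pics/pin_over.png",np.hstack(ims))
E
```

```text
t 4.1 tcp [0.5385 0.2935 0.1082] F [ 0.3627  0.5488 -0.5585] gap 0.162 gf 59.1 j [ 0.396   0.5119 -0.0334  1.0244 -0.0007  2.0498]
d [-0.0004  0.0012  0.0082] deg [ 0.0736  0.0061 -0.0547]
scene 262 154
top 266 155
```

View pics/pin_over.png

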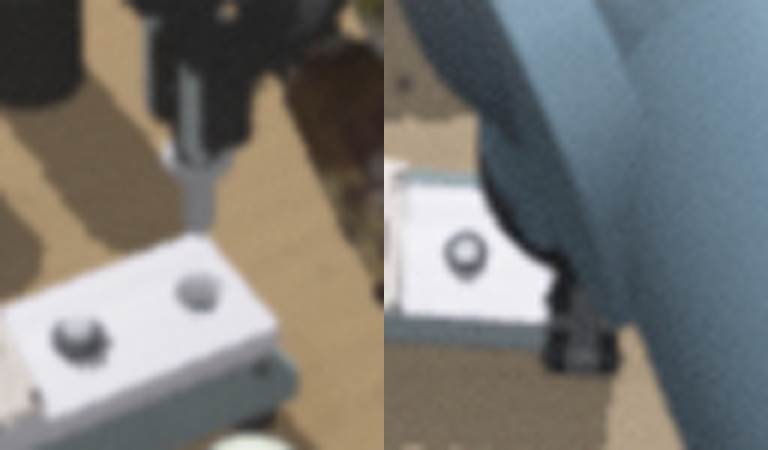

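The scene crop shows the pin upright in the fingers, with its foot at about (294.8,192) and the hole at (294.6,202.4). The top view is blocked by the arm.

```bash
python3 - <<'E'
from h import *
t=get_state()['tcp_pos']
for z,l in((t[2]-.0124,'collar'),(t[2]-.0424,'foot'),(.04,'at hole level')): print(l,(proj("scene",np.r_[t[:2],z])-[262,154]+.5)*6)
print((proj("scene",HOLE)-[262,154]+.5)*6, (proj("scene",HOLE+[.001,0,0])-proj("scene",HOLE))*6,(proj("scene",HOLE+[0,.001,0])-proj("scene",HOLE))*6)
E
```

```text
collar [198.776  163.9333]
foot [199.4014 236.0565]
at hole level [199.9138 295.7714]
[200.0256 293.518 ] [-1.7903 -1.7914] [-2.5872  1.2592]
```

Call:
{"name": "play_rows", "arguments": {
  "deltas": [
    [[-0.0004,0.001,0.0,0,0,0,1],[-0.0004,0.001,0.01,0,0,0,1],[-0.0004,0.001,0.02,0,0,0,1],[-0.0004,0.001,0.025,0,0,0,1],[-0.0004,0.001,0.03,0,0,0,1],[-0.0004,0.001,0.034,0,0,0,1],[-0.0004,0.001,0.034,0,0,0,1]]
  ]
}}

```text
clock: 4.9
tcp_pos: [0.5392, 0.2925, 0.0724]
tool_rot: [0.736, 0.677, -0.001, 0.0]
force: [0.7, 0.4, -0.1]
finger_gap: 0.166
gripper_force: 59.1
```

```bash
python3 - <<'E'
from h import *
delta([HOLE[0],HOLE[1],.052])
im=camera("scene")[:,:,::-1]
im=cv2.resize(im[154:229,242:326],None,fx=6,fy=6,interpolation=cv2.INTER_CUBIC)
cv2.imwrite("pics/pin_in.png",im)
E
```

```text
t 4.9 tcp [0.5392 0.2925 0.0724] F [ 0.6646  0.3596 -0.076 ] gap 0.166 gf 59.1 j [ 0.3942  0.542  -0.0819  0.9481 -0.0008  2.0483]
d [0.0005 0.0005 0.0204] deg [-0.0398  0.0702 -0.0779]
```

View pics/pin_in.png

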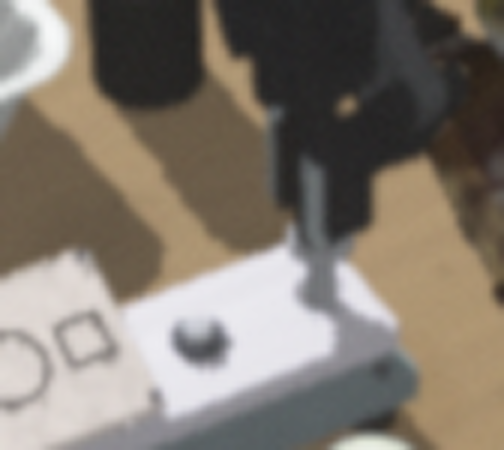

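The foot is about 10 mm inside the arm hole (crop 320,290) with no force, so I'll keep going down.

Call:
{"name": "play_rows", "arguments": {
  "deltas": [
    [[0,0,0.004,0,0,0,1],[0,0,0.008,0,0,0,1],[0,0,0.012,0,0,0,1],[0,0,0.016,0,0,0,1],[0,0,0.018,0,0,0,1],[0,0,0.02,0,0,0,1],[0,0,0.02,0,0,0,1]]
  ]
}}

```text
clock: 5.65
tcp_pos: [0.5394, 0.2927, 0.0528]
tool_rot: [0.736, 0.677, -0.0, 0.0]
force: [-0.0, -0.6, -1.1]
finger_gap: 0.165
gripper_force: 59.2
```

Call:
{"name": "play_rows", "arguments": {
  "deltas": [
    [[0,0,0.001,0,0,0,1],[0,0,0.0015,0,0,0,1],[0,0,0.0015,0,0,0,1]]
  ]
}}

```text
clock: 5.95
tcp_pos: [0.5395, 0.2928, 0.0525]
tool_rot: [0.736, 0.677, 0.0, 0.0]
force: [-2.9, -1.5, 6.3]
finger_gap: 0.167
gripper_force: 59.7
```

It seats at the expected height, with contact force. Releasing and lifting.

Call:
{"name": "play_rows", "arguments": {
  "deltas": [
    [[0,0,0,0,0,0,0.2],[0,0,0,0,0,0,0.2],[0,0,0,0,0,0,0.2],[0,0,-0.03,0,0,0,0.2],[0,0,-0.07,0,0,0,0.2],[0,0,-0.11,0,0,0,-0.3],[0,-0.04,-0.13,0,0,0,-0.3],[0.03,-0.09,-0.13,0,0,0,-0.3]]
  ]
}}

```text
clock: 6.75
tcp_pos: [0.4621, 0.3251, 0.1857]
tool_rot: [0.738, 0.675, 0.004, 0.002]
force: [-0.2, 1.0, -1.0]
finger_gap: 0.651
gripper_force: 0.0
```

```bash
python3 - <<'E'
from h import *
delta([GAUGE[0],GAUGE[1],.15])
ims=[]
for n in("scene","top"):
    im=camera(n)[:,:,::-1]; u,v=proj(n,HOLE+[0,0,.02]).astype(int); x0,y0=u-32,v-40; print(n,x0,y0)
    ims.append(cv2.resize(im[y0:y0+75,x0:x0+64],None,fx=6,fy=6,interpolation=cv2.INTER_CUBIC))
    for z in(.04,.08): print((proj(n,np.r_[HOLE[:2],z])-[x0,y0]+.5)*6)
cv2.imwrite("pics/pin_home.png",np.hstack(ims))
E
```

```text
t 6.75 tcp [0.4621 0.3251 0.1857] F [-0.1715  0.9711 -0.9896] gap 0.651 gf 0.0 j [ 0.5017  0.3657 -0.0548  1.1423 -0.0018  2.1608]
d [ 0.0359 -0.057   0.0354] deg [ 0.4419 -0.172  -0.3598]
scene 262 154
[200.0256 293.518 ]
[199.2282 200.4005]
top 266 155
[195.7236 255.0812]
[198.5613 238.7449]
```

View pics/pin_home.png

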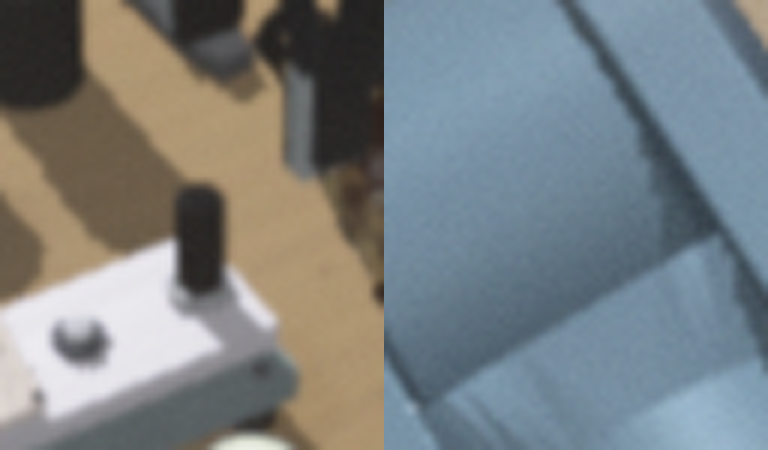

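The pin is home: its collar is on the arm at crop (203,295), and its top at (200,193) matches the predicted position. Now the gauge.

Call:
{"name": "play_rows", "arguments": {
  "deltas": [
    [[0.02,-0.03,0.0,0,0,0,-0.3],[0.036,-0.057,0.02,0.4,-0.2,-0.4,-0.3],[0.036,-0.057,0.035,0.4,-0.2,-0.4,-0.3],[0.036,-0.057,0.035,0.4,-0.2,-0.4,-0.3],[0.036,-0.057,0.035,0.4,-0.2,-0.4,-0.3],[0.036,-0.057,0.035,0.4,-0.2,-0.4,-0.3]]
  ]
}}

```text
clock: 7.45
tcp_pos: [0.4066, 0.3659, 0.1474]
tool_rot: [0.734, 0.679, -0.003, -0.001]
force: [1.0, -0.0, -0.6]
finger_gap: 0.648
gripper_force: 0.0
```

```bash
python3 -c "
from h import *
delta([GAUGE[0],GAUGE[1],.071])"
```

```text
t 7.45 tcp [0.4066 0.3659 0.1474] F [ 0.9833 -0.039  -0.6283] gap 0.648 gf 0.0 j [ 0.6164  0.3644 -0.159   1.0535  0.0008  2.2646]
d [0.0004 0.0026 0.0763] deg [-0.2996  0.188   0.2623]
```

Call:
{"name": "play_rows", "arguments": {
  "deltas": [
    [[0.0004,0.002,0.03,0,0,0,-0.3],[0.0004,0.002,0.06,0,0,0,-0.3],[0.0004,0.002,0.076,0,0,0,-0.3],[0.0004,0.002,0.076,0,0,0,-0.3],[0.0004,0.002,0.076,0,0,0,1],[0.0004,0.002,0.076,0,0,0,1],[0.0004,0.002,0.076,0,0,0,1],[0.0004,0.002,0.076,0,0,0,1]]
  ]
}}

```text
clock: 8.25
tcp_pos: [0.4084, 0.3667, 0.0724]
tool_rot: [0.734, 0.68, -0.002, -0.001]
force: [-0.3, -1.2, 6.5]
finger_gap: 0.333
gripper_force: 59.2
```

```bash
python3 -c "
from h import *
delta([GAUGE[0],GAUGE[1],.071])"
```

```text
t 8.25 tcp [0.4084 0.3667 0.0724] F [-0.3293 -1.2382  6.453 ] gap 0.333 gf 59.2 j [ 0.6158  0.428  -0.272   0.8747  0.0005  2.2631]
d [-0.0008  0.0005  0.0014] deg [-0.1919  0.1216  0.3151]
```

Call:
{"name": "play_rows", "arguments": {
  "deltas": [
    [[0,0,-0.02,0,0,0,1],[0,0,-0.05,0,0,0,1],[0,0,-0.09,0,0,0,1],[0,0,-0.11,0,0,0,1],[0,0,-0.11,0,0,0,1],[0,0,-0.11,0,0,0,1]]
  ]
}}

```text
clock: 8.85
tcp_pos: [0.4075, 0.3663, 0.1801]
tool_rot: [0.734, 0.68, -0.004, -0.001]
force: [-0.9, -0.2, -2.8]
finger_gap: 0.338
gripper_force: 60.6
```

```bash
cat >> h.py <<'E'
a=np.radians(20); N=np.cos(a)*SZ+np.sin(a)*SY
TILT=np.c_[SX,np.cross(-N,SX),-N]; L=.0564
def hov(g): return RING+N*(g+L)
E
python3 -c "
from h import *
delta(hov(.03),TILT)"
```

```text
t 8.85 tcp [0.4075 0.3663 0.1801] F [-0.9204 -0.1703 -2.835 ] gap 0.338 gf 60.6 j [ 0.6158  0.3484 -0.095   1.1351  0.0011  2.263 ]
d [0.045  0.1085 0.038 ] deg [-20.375    0.1738   0.3626]
```

Call:
{"name": "play_rows", "arguments": {
  "deltas": [
    [[0.015,0.03,0,-5,0,0,1],[0.03,0.07,0,-11,0,0.2,1],[0.045,0.108,0.0,-17,0,0.3,1],[0.045,0.108,0.02,-20.3,0.1,0.3,1],[0.045,0.108,0.038,-20.3,0.1,0.3,1],[0.045,0.108,0.038,-20.3,0.1,0.3,1],[0.045,0.108,0.038,-20.3,0.1,0.3,1],[0.045,0.108,0.038,-20.3,0.1,0.3,1]]
  ]
}}

```text
clock: 9.65
tcp_pos: [0.5191, 0.403, 0.1422]
tool_rot: [0.724, 0.667, 0.117, 0.128]
force: [0.2, -0.3, -1.8]
finger_gap: 0.335
gripper_force: 60.6
```

```bash
python3 - <<'E'
from h import *
delta(hov(.01),TILT)
s=get_state();T=Rn.from_quat(s['tool_rot']).as_matrix()
for n,sz in(("scene",(70,80)),("top",(60,80))):
    im=camera(n)[:,:,::-1]; u,v=proj(n,RING).astype(int); x0,y0=u-35,v-55; print(n,x0,y0)
    o=cv2.resize(im[y0:y0+80,x0:x0+65],None,fx=6,fy=6,interpolation=cv2.INTER_CUBIC)
    cv2.imwrite(f"pics/_{n}.png",o)
    for l,X in(("ring",RING),("tip",s['tcp_pos']+T[:,2]*L),("ctr",s['tcp_pos']-T[:,2]*.0146)): print(l,(proj(n,X)-[x0,y0]+.5)*6)
cv2.imwrite("pics/hover.png",np.hstack([cv2.imread(f"pics/_{n}.png") for n in("scene","top")]))
E
```

```text
t 9.65 tcp [0.5191 0.403  0.1422] F [ 0.247  -0.3181 -1.7609] gap 0.335 gf 60.6 j [ 0.675   0.3829 -0.2093  0.721  -0.2372  2.2963]
d [-0.0002 -0.0005  0.0209] deg [-0.0403  0.0446  0.0422]
scene 208 160
ring [213.7016 336.3897]
tip [220.124  288.0597]
ctr [239.2955 167.1336]
top 216 138
ring [216.2559 335.3503]
tip [208.4804 349.4375]
ctr [189.4548 388.2542]
```

View pics/hover.png

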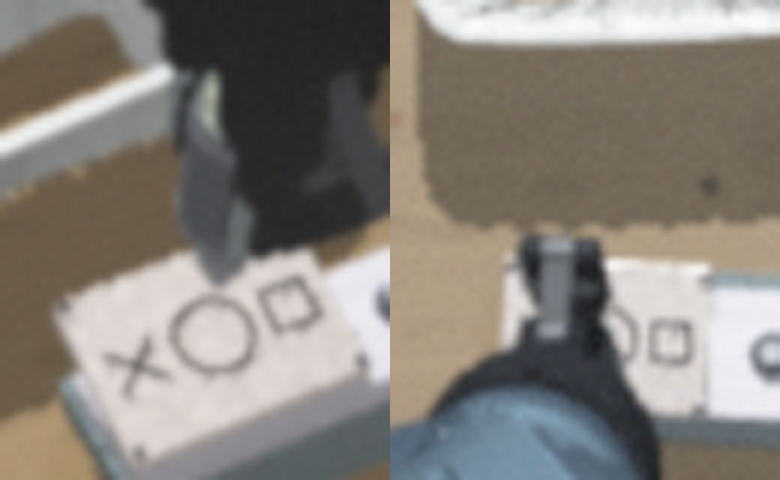

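The ring is at scene crop (213,336) as predicted, and the nose end at about (220,277) points along the predicted axis. Approaching.

Call:
{"name": "play_rows", "arguments": {
  "deltas": [
    [[0,0,0.012,0,0,0,1],[0,-0.0005,0.02,0,0,0,1],[0,-0.0005,0.025,0,0,0,1],[0,-0.0005,0.028,0,0,0,1],[0,-0.0005,0.03,0,0,0,1],[0,-0.0005,0.032,0,0,0,1],[0,-0.0005,0.032,0,0,0,1],[0,-0.0005,0.032,0,0,0,1]]
  ]
}}

```text
clock: 10.55
tcp_pos: [0.529, 0.4019, 0.1117]
tool_rot: [0.724, 0.668, 0.117, 0.128]
force: [-0.4, -0.7, -0.8]
finger_gap: 0.338
gripper_force: 60.7
```

```bash
python3 -c "
from h import *
delta(hov(-.005),TILT); print(get_state()['force']@N)"
```

```text
t 10.55 tcp [0.529  0.4019 0.1117] F [-0.3834 -0.6775 -0.7593] gap 0.338 gf 60.7 j [ 0.663   0.4201 -0.238   0.6528 -0.2343  2.2841]
d [0.0001 0.0005 0.0038] deg [-0.0503  0.0659  0.0682]
-0.6017697444261078
```

Call:
{"name": "play_rows", "arguments": {
  "deltas": [
    [[0,0.0005,0.002,0,0,0,1],[0,0.0005,0.004,0,0,0,1],[0,0.0005,0.004,0,0,0,1],[0,0.0005,0.004,0,0,0,1],[0,0.0005,0.004,0,0,0,1]]
  ]
}}

```text
clock: 11.05
tcp_pos: [0.5313, 0.4019, 0.1084]
tool_rot: [0.724, 0.667, 0.117, 0.128]
force: [-0.2, -1.5, 1.4]
finger_gap: 0.337
gripper_force: 60.7
```

```bash
python3 - <<'E'
from h import *
delta(hov(-.005),TILT); f=[]
for i in range(10): f.append(get_state()['force']@N); im=camera("scene")[:,:,::-1]
print(np.round(f,2))
print((proj("scene",RING)-[208,160]+.5)*6)
x0,y0=208,160
a=cv2.resize(im[y0:y0+80,x0:x0+65],None,fx=6,fy=6,interpolation=cv2.INTER_CUBIC)
b=cv2.resize(im[y0:y0+80,x0+45:x0+110],None,fx=6,fy=6,interpolation=cv2.INTER_CUBIC)
cv2.imwrite("pics/press.png",np.hstack([a,b]))
E
```

```text
t 11.05 tcp [0.5313 0.4019 0.1084] F [-0.1526 -1.464   1.3842] gap 0.337 gf 60.7 j [ 0.6608  0.4254 -0.2394  0.6446 -0.2339  2.282 ]
d [-0.0001 -0.0005 -0.0001] deg [-0.0043  0.0405  0.0485]
[1.31 1.01 2.02 0.78 2.18 2.37 2.29 2.17 2.46 2.  ]
[213.7016 336.3897]
```

View pics/press.png

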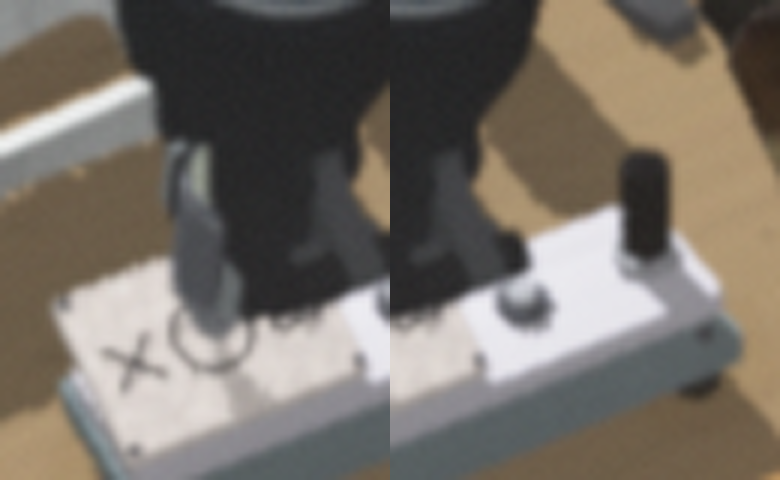

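The nose end is at crop (215,333), inside the ring centred at (213,336), and the pin is still home. The force is about 2.1 N against a free-hanging reading of about −1.7 N, so the press is about 3.8 N, roughly half travel. Handing in.

```bash
python3 -c "
from rig import *
print(sign_off())"
```

```text
the job is handed in; nothing more can be done
None
```

I handed the job in at about 11.6 s. The lock pin is fully home and let go, and the gauge is held square on the ring mark at about 3.8 N, roughly half plunger travel. I never moved near the bystanders, and the hand-in returned no verdict.

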